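Shut the bench furnace with the hook rod

TASK

Shut the little bench furnace with its hook rod: draw the rod out from under the low desk shelf, lay it down on the open desk and take it again by its wooden handle, then hook it into the ring on the raised door and pull the door gently all the way down. Unhook the rod and leave it lying on the open desk. Keep the gripper and arm off the furnace, and leave the other things where they are.

Things in the scene. Friction and masses are not known exactly. Their poses are not given: they have to be found in the camera images.
- rod: Hook rod, 200 mm long, 0.14 kg, lying flat and stable on handle and hook tip. Origin: centre of the handle's underside; x to the hook, z up. Wooden handle x -45 to 45 mm, 30 wide, 24 high; dark steel shank 9 thick, cranked up from x 57 to an axis height of 30 at x 88, then level to x 150. At the start the handle lies wholly under the desk shelf; only shank and hook stick out.
- hook_bend (a point): Corner of the rod's hook, on the shank's axis, 150 mm ahead of and 30 mm above the rod's origin. Here the 9 mm bar turns straight down to the level of the handle's underside (25 mm clear below the shank). Axes as the rod's.
- hook_tip (a point): Underside of the turned-down hook tip, 30 mm straight below the hook's corner in the rod's frame.
- handle_end (a point): Middle of the butt end of the wooden handle, 45 mm behind the rod's origin.
- furnace: Grey bench furnace, fixed, 250 wide, 240 deep, 300 high (door guides to 351). Origin: centre of its underside; it faces its own -x, z up. Case front 110 mm, door face 129 mm in front of the origin. The steel door slides straight up and down between two guide bars over the chamber opening; control panel below.
- ring (a point): Centre of the steel ring on the door, axes as the furnace's; 35 mm out from the door face, 150 mm over the desk when shut plus the joint's value. Inner diameter 52, bar 8 mm. It leans out 45 degrees: upper edge fixed to the door by a lug, lower edge's bar 21 mm further out and 21 below the centre. A hook can be let straight down into it, between lower edge and door.
- door (a joint): Height of the door above shut, m: 0 fully down, 0.12 fully up. Spring-balanced: it stays where it is left and takes about 3 N to move.
- riser: The low plywood desk shelf, fixed: a board 160 deep, 340 wide, its underside 58 and its top 72 mm over the desk, on two side panels. Origin: centre of its footprint at desk level; open at its front edge, 80 mm from the origin along its own -x. The rod sticks out there.
- dome: Copper steam dome, 80 across, 86 high, on the desk; leave it. Origin: centre of its underside.
- wheel_a: Brass spoke wheel lying flat near the robot, 110 across, 20 high; leave it. Origin: centre of its underside.
- wheel_b: The other brass spoke wheel of the same size, lying on the far side of the desk; leave it. Origin: centre of its underside.
- firebox_door: Black cast firebox door lying flat, 90 by 125, 18 high; leave it. Origin: centre of its underside.
- lubricator: Small chrome lubricator, 44 across, 69 high, standing on the desk shelf; leave it. Origin: centre of its underside.
- tin: Small can, 48 across, 62 high, standing on the desk shelf; leave it. Origin: centre of its underside.
- oiler: Steel oil can with an upright spout, 60 across, 126 high, on the desk; leave it. Origin: centre of its underside.

How it is judged:
By the outcome, as a careful person would: the job done as asked, in the order asked, and still so for the second after the job is handed in, with the robot touching nothing.
It also fails if it takes over 56 s, if anything falls off the work surface, if the arm or the gripper's body presses on something with over 40 N, if the wrist force passes 120 N, or if a joint passes its speed limit or range.

ROBOT

A 7-joint arm with a two-finger parallel gripper is mounted at the origin on the work surface. World frame = base frame: x ahead of the robot, y to its left, z up, the work surface at z = 0. Lengths are in m, angles in rad, forces in N, time in s.
With the tool pointing down it reaches from about 0.4 to 0.875 m from the base axis. Payload 19.3 kg.
Tool frame: the origin (TCP) lies midway between the tips of the shut fingers; the grasp point (between the pads) lies 19 mm behind it; x points along the fingers, y is the direction in which the jaws open and shut, and the axes are right-handed (so a half turn about x gives the same grasp; the last joint's range is limited). The gripper opens to 85 mm and grips with 20 to 120 N. Pads are 22 mm wide; open, the fingers measure 114 mm over their backs; the gripper's body (76 mm by 85 mm) begins 54 mm behind the grasp point. The pads swing forward as they close: fully open they stand 13 mm farther back than shut.
Start: joints at [-1.219, 0.521, -0.036, 1.599, 0.021, 1.021, -0.113], TCP at [0.256, 0.57, 0.231] pointing down, gripper open.
Joint ranges: [-2.91, 2.91], [-0.3, 2.13], [-1.5, 1.42], [0.17, 2.43], [-1.26, 4.41], [0.16, 1.93], [-2.52, 2.52]. Speed limits (rad/s): [1.89, 1.89, 2.39, 2.39, 3.01, 3.01, 3.01].

INTERFACE

Orientations are given as [roll, pitch, yaw] about the fixed x, y, z axes, in that order (R = Rz(yaw) Ry(pitch) Rx(roll)).
In Python, from workcell import telemetry, vision, workorder gives the robot as it stands. The module is installed in compiled form; this text tells all that it offers.
- The arm moves only by the tool play_rows, never from a script. Its argument "deltas" is a list of rows, each a list of 7 numbers: the shift along the world's x, y, z in mm, then the turn, a rotation vector about the world's x, y, z in degrees, then the finger opening in mm, from 0 to 85.4. In form: [[x, y, z, wx, wy, wz, jaw], ...]. A call has 1 to 8 rows; each row shifts and turns the commanded pose from where the row before left it; what a row does not reach is not made up. A row lasts 1/8 s, in which the tool goes at most 62.5 mm and 10.7 degrees, less where a joint would pass 70% of its speed; a pose out of reach is approached as far as the arm can. A call with a gripper value outside its range is refused whole. The fingers move at their own pace and stop on an object; "grip_force" is the grip in N (left out, the last holds). Time passes only in rows, so rows that do not move let the fingers close. It gives the time, the measured TCP pose, the force and the opening at its end, in the units of the state.
- telemetry.observe(): the state, without advancing time (a new reading comes with each control period).
- vision.grab_frame(name): name is "side" or "top" or "wrist"; returns the picture (420x560x3 uint8, red, green, blue); there is no depth.
- vision.camera_info(name): a dict with "mtx" (3x3 intrinsics, pixels), "rvec" (rotation vector, rad) and "tvec" (3), from world to camera coordinates, as OpenCV has them. Camera axes: x right, y down, z forward; pixel columns grow to the right and rows downward; lengths in m; the calibration is good to about 2 mm. A picture is of the moment at which its call begins: read the wrist's pose just before it. camera_info takes no time and is no camera call; for the wrist camera it gives the pose at the moment of the call.
- workorder.job_done(): hands the job in, once; it reports no verdict.
The state is a dict: "clock": time; "qpos": joint angles; "qd": joint speeds; "joint_efforts": joint torques, N m; "position": TCP position; "tool_rot": TCP orientation; "force": force on the tool from outside, world axes, zero at the start; "moment": the same for the moment, N m; "grip_width": finger opening in m.
Only numpy, scipy, OpenCV 4.12 (cv2) and the standard library are available. Lean on these libraries where they do the work, as an engineer would, in place of code of your own. Each camera call takes 0.05 s, during which the arm holds its last target. There are 200 camera calls.

## Working session

There is one attempt and no reset: what is moved stays moved. The work goes in short steps, Python scripts to look and compute and a tool call to move; the robot and the scene stay as the last step left them, time stands still between calls to the robot, and variables do not carry over. Pictures are saved under pics/ and viewed, about 8 in all and at most 12, crops included, and the job is handed in when it is done.

Besides the shell and the picture viewer there is one more tool, called after "Request:" as name([rows], argument=value, ...), one row to a line, values as JSON. play_rows: Moves the arm, as the interface text tells. Its arguments: {"type":"object","properties":{"deltas":{"type":"array","items":{"type":"array","items":{"type":"number"}}},"grip_force":{"type":"number"}},"required":["deltas"]}

```bash
mkdir -p pics; cat > h.py <<'E'
import numpy as np, cv2
from workcell import telemetry, vision, workorder
def save(n,f):
    im=vision.grab_frame(n); cv2.imwrite(f'pics/{f}.png',im[:,:,::-1]); return im
def cam(n):
    c=vision.camera_info(n); return np.array(c['mtx'],float),cv2.Rodrigues(np.array(c['rvec'],float))[0],np.array(c['tvec'],float).ravel()
def ray(c,u,v):
    K,R,t=c; d=R.T@np.linalg.inv(K)@np.array([u,v,1.]); return -R.T@t,d/np.linalg.norm(d)
def plane(c,u,v,z):
    o,d=ray(c,u,v); return o+d*(z-o[2])/d[2]
def tri(c1,p1,c2,p2):
    o1,d1=ray(c1,*p1);o2,d2=ray(c2,*p2)
    s=np.linalg.lstsq(np.c_[d1,-d2],o2-o1,rcond=None)[0]; a=o1+s[0]*d1;b=o2+s[1]*d2
    return (a+b)/2,np.linalg.norm(a-b)
def proj(c,p):
    K,R,t=c; q=K@(R@np.array(p,float)+t); return q[:2]/q[2]
E
python3 - <<'E'
from h import *
s=telemetry.observe(); print(s)
for n in('side','top'):
    save(n,n+'0'); c=cam(n); print(n,-c[1].T@c[2],c[0])
E
```

```text
{'clock': 0.0, 'qpos': array([-1.21917721,  0.52202742, -0.03632373,  1.60001346,  0.02115834,
        1.02111989, -0.11281252]), 'qd': array([ 0.00011585,  0.00075142,  0.00039744, -0.00082392,  0.00031085,
        0.00116725,  0.00033615]), 'joint_efforts': array([-1.20758928e-04, -9.27100396e+01,  1.98000446e+00, -3.69920218e+01,
        1.78606447e-02,  8.35432496e-03, -3.20570621e-05]), 'position': array([0.25577009, 0.56988239, 0.23071546]), 'tool_rot': array([-1.52663733,  1.56961132, -1.94850381]), 'force': array([ 0.79338843, -1.00026891,  0.10235099]), 'moment': array([ 0.01599539, -0.04492872,  0.00215339]), 'grip_width': 0.08586301237675108}
side [ 0.18278419 -1.05664914  1.02231972] [[512.11763829   0.         275.48751533]
 [  0.         512.11763829 205.87634534]
 [  0.           0.           1.        ]]
top [ 0.3789973  -0.00774415  1.15669865] [[435.95817001   0.         277.69080649]
 [  0.         435.95817001 209.04963552]
 [  0.           0.           1.        ]]
```

View pics/top0.png

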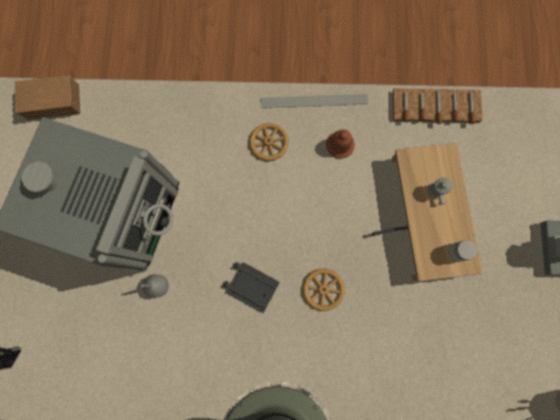

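View pics/side0.png

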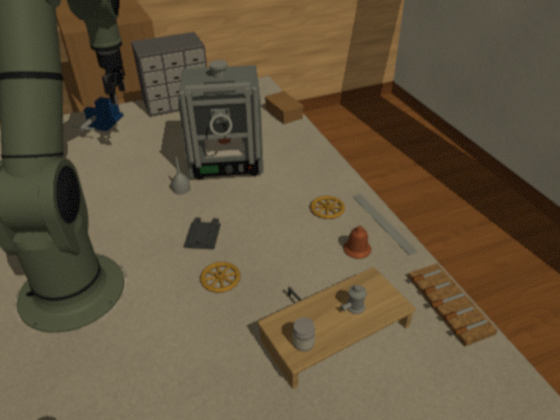

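```bash
python3 - <<'E'
from h import *
t=cv2.imread('pics/top0.png');s=cv2.imread('pics/side0.png')
def cr(im,x,y,w,h):return cv2.resize(im[y:y+h,x:x+w],(400,300),interpolation=cv2.INTER_CUBIC)
m=np.vstack([np.hstack([cr(t,350,205,80,60),cr(t,80,140,120,90+0)if 0 else cr(t,80,145,160,120)]),np.hstack([cr(s,270,275,80,60),cr(s,150,60,160,120)])])
m=np.clip(m.astype(float)*1.6,0,255).astype(np.uint8)
cv2.imwrite('pics/m0.png',m)
ct,cs=cam('top'),cam('side')
print('ring',tri(ct,(157,218),cs,(221,124)))
for p in [(365,236),(408,228)]: print(plane(ct,*p,.03))
for p in [(396,150),(458,144),(480,272),(418,280)]: print('riser',plane(ct,*p,.072))
for p in [(44,122),(2,232)]: print('furn back',plane(ct,*p,.3))
for n,p in [('wa',(324,290)),('wb',(269,142)),('fd',(253,287))]:print(n,plane(ct,*p,.02))
print('oil',plane(ct,155,287,.05))
E
```

```text
ring (array([0.51810697, 0.26723814, 0.24240031]), np.float64(0.0016837702366505755))
[ 0.51835182 -0.2136107   0.03      ]
[ 0.54218489 -0.32500091  0.03      ]
riser [ 0.73862532 -0.28740133  0.072     ]
riser [ 0.75854578 -0.44721746  0.072     ]
riser [ 0.43198334 -0.48590516  0.072     ]
riser [ 0.40839393 -0.33431057  0.072     ]
furn back [0.70681805 0.50274405 0.3       ]
furn back [0.47379489 0.55834089 0.3       ]
wa [ 0.37779054 -0.10977905  0.02      ]
wb [0.7705012  0.04365927 0.02      ]
fd [0.38020724 0.072361   0.02      ]
oil [0.37322353 0.31629089 0.05      ]
```

View pics/m0.png

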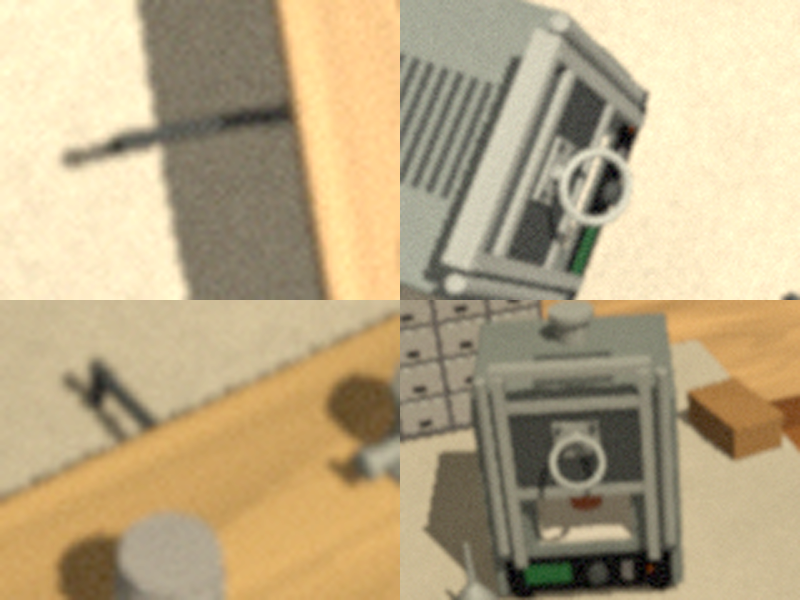

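```bash
cat >> h.py <<'E'
from scipy.spatial.transform import Rotation as Ro
def tool(): 
    s=telemetry.observe(); return s,Ro.from_euler('xyz',s['tool_rot']).as_matrix()
E
python3 - <<'E'
from h import *
ct,cs=cam('top'),cam('side')
print('ring',tri(ct,(158,219.4),cs,(221.2,125.2)))
b,e=tri(ct,(374.8,233.4),cs,(289.4,288)); print('bend',b,e)
p=plane(ct,374.8,233.4,.03);q=plane(ct,407,227.4,.03);d=p-q;print(p,q,'rodyaw',np.degrees(np.arctan2(d[1],d[0])),np.linalg.norm(d))
a=plane(ct,144,153.8,.351);c=plane(ct,102,259,.351);d=a-c;print(a,c,np.linalg.norm(d),'furn x yaw',np.degrees(np.arctan2(d[1],d[0]))+90)
a=plane(ct,44,122,.3);c=plane(ct,2,232,.3);d=a-c;print(np.linalg.norm(d),'furn x yaw',np.degrees(np.arctan2(d[1],d[0]))+90)
print(tool()[1])
E
```

```text
ring (array([0.51677083, 0.26562906, 0.23918537]), np.float64(0.000623939753425917))
bend [ 0.52624997 -0.23930258  0.02878757] 0.0005869547621637851
[ 0.52580242 -0.23898425  0.03      ] [ 0.54368917 -0.32245631  0.03      ] rodyaw 102.09467842200117 0.08536697556559154
[0.62705394 0.26946865 0.351     ] [0.42294096 0.33066336 0.351     ] 0.21308894511366644 furn x yaw 73.31084816282407
0.23956376891614542 furn x yaw 76.58071469645044
[[-3.67767832e-04  4.09445167e-01  9.12334653e-01]
 [-9.58008314e-04  9.12334152e-01 -4.09445328e-01]
 [-9.99999473e-01 -1.02460500e-03  5.67247209e-05]]
```

Request:
play_rows([
  [8,-45,0,0,0,-3,85],
  [8,-45,0,0,0,-3,85],
  [8,-45,0,0,0,-3,85],
  [8,-45,0,0,0,-3,85],
  [8,-45,0,0,0,-3,85],
  [20,-45,0,0,0,-4,85],
  [20,-45,0,0,0,-4,85],
  [20,-45,0,0,0,-4,85],
])

```text
clock: 1.1
position: [0.3562, 0.2087, 0.2313]
tool_rot: [2.144, 1.571, 1.249]
force: [1.5, 0.2, -0.3]
grip_width: 0.0851
```

Request:
play_rows([
  [20,-50,0,0,0,-4,85],
  [20,-50,0,0,0,-4,85],
  [20,-50,0,0,0,-4,85],
  [20,-50,0,0,0,-4,85],
  [20,-50,0,0,0,-4,85],
  [20,-50,0,0,0,-4,85],
  [20,-50,0,0,0,-3,85],
  [20,-50,0,0,0,0,85],
])

```text
clock: 2.1
position: [0.5163, -0.1913, 0.2311]
tool_rot: [-2.186, 1.57, 2.733]
force: [0.3, 1.4, -0.2]
grip_width: 0.0851
```

```bash
python3 - <<'E'
from h import *
s,R=tool(); print(s['clock'],s['position'],np.degrees(np.arctan2(R[1,1],R[0,1])),R[:,0],s['qpos'])
save('wrist','w1'); c=cam('wrist'); print(proj(c,(.526,-.239,.03)),proj(c,(.532,-.266,.03)), proj(c,(.54,-.305,.03)))
E
```

```text
2.1 [ 0.51631657 -0.19131219  0.23107732] 11.8060101586005 [-2.77016403e-04  1.20015395e-04 -9.99999954e-01] [-0.08883543  0.43890972  0.46012295  1.81630606 -0.23573395  0.94084032
  0.67955799]
[285.15743989 219.03377605] [285.62713097 244.59816207] [285.65297545 279.49344866]
```

View pics/w1.png

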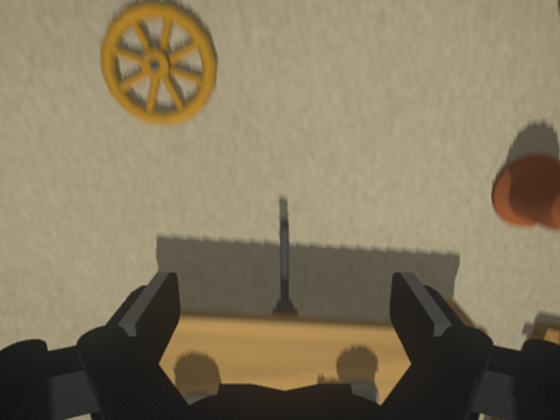

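Request:
play_rows([
  [8,-37,0,0,0,0,50],
  [8,-37,0,0,0,0,50],
  [0,0,-40,0,0,0,50],
  [0,0,-45,0,0,0,50],
  [0,0,-45,0,0,0,50],
  [0,0,-45,0,0,0,50],
  [0,0,-30,0,0,0,50],
  [0,0,-14,0,0,0,50],
], grip_force=60)

```text
clock: 3.15
position: [0.5311, -0.2634, 0.0106]
tool_rot: [-2.129, 1.569, 2.79]
force: [-0.3, 0.3, 0.4]
grip_width: 0.0502
```

Request:
play_rows([
  [0,0,0,0,0,0,25],
  [0,0,0,0,0,0,0],
  [0,0,0,0,0,0,0],
  [0,0,0,0,0,0,0],
  [0,0,0,0,0,0,0],
])

```text
clock: 3.78
position: [0.5325, -0.264, 0.0132]
tool_rot: [1.067, 1.569, -0.297]
force: [-1.9, 0.4, 8.5]
grip_width: 0.0069
```

Request:
play_rows([
  [0,0,2,0,0,0,0],
  [-2,10,0,0,0,0,0],
  [-4,20,0,0,0,0,0],
  [-6,28,0,0,0,0,0],
  [-6,28,0,0,0,0,0],
  [-6,28,0,0,0,0,0],
  [-4,20,0,0,0,0,0],
  [0,0,0,0,0,0,0],
])

```text
clock: 4.78
position: [0.5037, -0.1276, 0.0143]
tool_rot: [-2.79, 1.57, 2.131]
force: [0.2, -0.1, -0.3]
grip_width: 0.0067
```

Request:
play_rows([
  [4,20,0,0,0,0,0],
  [8,25,0,0,0,0,0],
  [8,25,0,0,0,0,0],
  [8,25,0,0,0,0,0],
  [8,15,0,0,0,0,0],
  [4,5,0,0,0,0,0],
  [0,0,0,0,0,0,0],
  [0,0,0,0,0,0,0],
])

```text
clock: 5.78
position: [0.5437, -0.0158, 0.0143]
tool_rot: [-0.323, 1.57, -1.689]
force: [1.1, -0.1, -0.7]
grip_width: 0.0066
```

```bash
python3 - <<'E'
from h import *
s,R=tool(); print(s['clock'],s['position'],s['force'],s['grip_width'])
a=save('top','t2');b=save('side','s2')
t=cv2.imread('pics/top2.png') if 0 else cv2.imread('pics/t2.png');u=cv2.imread('pics/s2.png')
m=np.hstack([cv2.resize(t[150:300,220:420],(400,300)),cv2.resize(u[200:350,180:380],(400,300))])
cv2.imwrite('pics/m2.png',np.clip(m*1.5,0,255).astype(np.uint8))
E
```

```text
5.775 [ 0.54370602 -0.01584966  0.01433732] [ 1.10867799 -0.09159817 -0.74207183] 0.006596488312654452
```

View pics/m2.png

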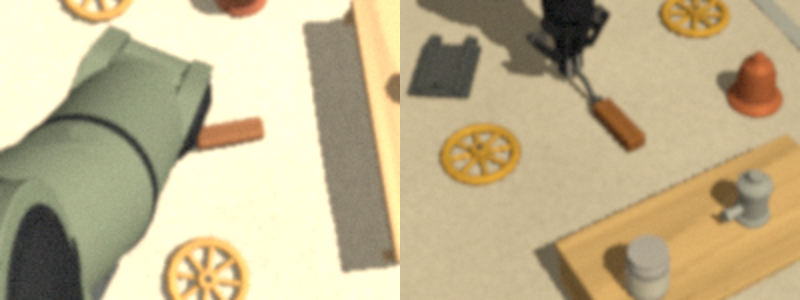

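Request:
play_rows([
  [0,0,-1.5,0,0,0,0],
  [0,0,0,0,0,0,12],
  [0,0,0,0,0,0,40],
  [0,0,0,0,0,0,60],
  [0,0,20,0,0,0,60],
  [0,0,50,0,0,0,70],
  [0,0,50,0,0,0,70],
  [0,0,50,0,0,0,70],
])

```text
clock: 6.88
position: [0.5437, -0.0148, 0.1844]
tool_rot: [-1.165, 1.571, -2.529]
force: [-0.4, 0.1, -0.5]
grip_width: 0.0699
```

Request:
play_rows([
  [7,-33,0,0,0,0,70],
  [7,-33,0,0,0,0,70],
  [7,-34,0,0,0,0,70],
  [0,0,0,0,0,0,70],
])

```text
clock: 7.38
position: [0.5647, -0.1176, 0.1829]
tool_rot: [-0.012, 1.57, -1.38]
force: [-0.3, 1.7, 0.2]
grip_width: 0.0701
```

```bash
python3 - <<'E'
from h import *
s,R=tool(); print(s['clock'],s['position'],np.degrees(np.arctan2(R[1,1],R[0,1])),s['grip_width'])
im=save('wrist','w3'); c=cam('wrist')
hsv=cv2.cvtColor(im,cv2.COLOR_RGB2HSV)
m=cv2.inRange(hsv,(0,90,40),(18,255,255))
cs,_=cv2.findContours(m,cv2.RETR_EXTERNAL,cv2.CHAIN_APPROX_NONE)
for k in sorted(cs,key=cv2.contourArea)[-4:]:
    r=cv2.minAreaRect(k); print(r)
    P=np.array([plane(c,*q,.024) for q in cv2.boxPoints(r)]); print(P.round(4).tolist(),P.mean(0))
print(proj(c,s['position']*[1,1,0]+[0,0,.012]))
E
```

```text
7.375 [ 0.56474572 -0.11756938  0.18286408] 11.622746528397562 0.07014239882208151
((524.8845825195312, 405.076904296875), (11.648704528808594, 3.0508511066436768), 56.3099365234375)
[[0.8499, -0.2879, 0.024], [0.8516, -0.2853, 0.024], [0.8632, -0.2958, 0.024], [0.8614, -0.2984, 0.024]] [ 0.8565226  -0.29185847  0.024     ]
((109.0, 409.0), (40.0, 20.0), -0.0)
[[0.4122, -0.4025, 0.024], [0.4109, -0.3759, 0.024], [0.4516, -0.3675, 0.024], [0.4537, -0.3939, 0.024]] [ 0.43208975 -0.38492761  0.024     ]
((284.0, 207.5), (99.0, 34.0), 90.0)
[[0.5446, -0.0927, 0.024], [0.5724, -0.0869, 0.024], [0.5918, -0.1749, 0.024], [0.5616, -0.1811, 0.024]] [ 0.5676065  -0.13388198  0.024     ]
((504.29986572265625, 268.2644348144531), (118.65457916259766, 81.25897979736328), 24.304548263549805)
[[0.7173, -0.1736, 0.024], [0.7229, -0.0993, 0.024], [0.8348, -0.1234, 0.024], [0.8367, -0.2027, 0.024]] [ 0.77790927 -0.14971987  0.024     ]
[284.56833871 187.83753303]
```

View pics/w3.png

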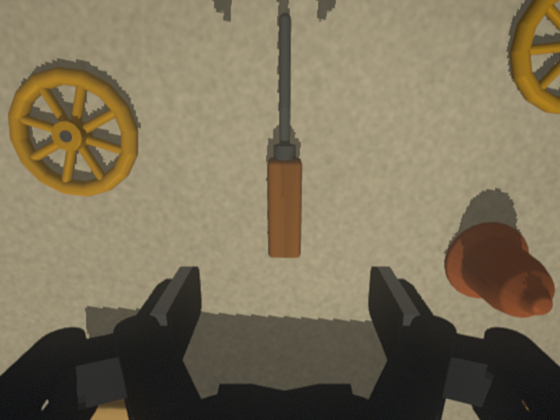

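Request:
play_rows([
  [-1.5,5,-30,0,0,0,70],
  [0,0,-45,0,0,0,70],
  [0,0,-45,0,0,0,70],
  [0,0,-35,0,0,0,60],
  [0,0,-15,0,0,0,60],
  [0,0,-7.5,0,0,0,60],
  [0,0,0,0,0,0,60],
], grip_force=120)

```text
clock: 8.3
position: [0.5638, -0.1097, 0.0059]
tool_rot: [1.323, 1.57, -0.041]
force: [0.2, -0.9, 1.2]
grip_width: 0.06
```

Request:
play_rows([
  [0,0,0,0,0,0,40],
  [0,0,0,0,0,0,20],
  [0,0,0,0,0,0,15],
  [0,0,0,0,0,0,15],
  [0,0,0,0,0,0,15],
])

```text
clock: 8.93
position: [0.5639, -0.1098, 0.0066]
tool_rot: [1.611, 1.569, 0.247]
force: [-4.0, 0.7, 18.3]
grip_width: 0.0272
```

Request:
play_rows([
  [0,0,4,0,0,0,15],
  [0,0,15,0,0,0,15],
  [0,0,35,0,0,0,15],
  [0,0,45,0,0,0,15],
  [0,0,45,0,0,0,15],
  [0,0,45,0,0,0,15],
  [0,0,45,0,0,0,15],
  [0,0,40,0,0,0,15],
])

```text
clock: 9.93
position: [0.563, -0.1099, 0.282]
tool_rot: [1.47, 1.57, 0.105]
force: [1.4, -0.0, -2.2]
grip_width: 0.0274
```

Request:
play_rows([
  [-10,20,0,0,0,-3,15],
  [-12,30,0,0,0,-4,15],
  [-13,32,0,0,0,-4,15],
  [-13,32,0,0,0,-4,15],
  [-13,32,0,0,0,-4,15],
  [-13,32,0,0,0,-4,15],
  [-10,24,0,0,0,-4,15],
  [-6,14,0,0,0,0,15],
])

```text
clock: 10.92
position: [0.4728, 0.1072, 0.2799]
tool_rot: [-3.11, 1.57, 1.339]
force: [0.1, -0.1, -1.4]
grip_width: 0.0272
```

Request:
play_rows([
  [0,0,0,0,0,0,15],
  [0,0,0,0,0,0,15],
])

```text
clock: 11.18
position: [0.4737, 0.1052, 0.2795]
tool_rot: [1.597, 1.57, -0.239]
force: [-0.2, 0.0, -2.2]
grip_width: 0.0273
```

```bash
python3 - <<'E'
from h import *
s,R=tool(); y=np.degrees(np.arctan2(R[1,1],R[0,1]))+90;print(s['clock'],s['position'],y,s['force'],s['grip_width'])
d=np.array([np.cos(np.radians(y)),np.sin(np.radians(y)),0]); b=s['position']+.1255*d+[0,0,.0234]
print('bend exp',b)
m=[]
for n,x0,y0 in(('top',120,150),('side',170,60)):
    save(n,n+'4'); c=cam(n); print(n,proj(c,b),proj(c,b-[0,0,.03]))
    m.append(cv2.resize(cv2.imread(f'pics/{n}4.png')[y0:y0+120,x0:x0+100],(400,480),interpolation=cv2.INTER_CUBIC))
cv2.imwrite('pics/m4.png',np.clip(np.hstack(m)*1.5,0,255).astype(np.uint8))
E
```

```text
11.175 [0.4736892  0.10524169 0.27952471] 74.82285621270802 [-0.23787266  0.02762619 -2.23418554] 0.027323889388133314
bend exp [0.50654563 0.22636438 0.30292471]
top [168.1424045  219.84442304] [171.960749   222.09984363]
side [219.78824889 112.93052386] [220.68824888 122.0930134 ]
```

View pics/m4.png

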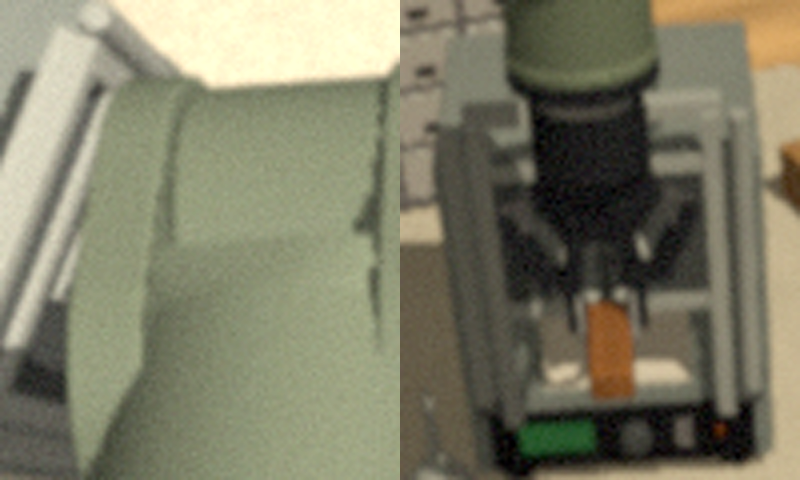

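```bash
python3 - <<'E'
from h import *
save('wrist','w4'); c=cam('wrist')
b=np.array([.5065,.2264,.303]); print('bend',proj(c,b),proj(c,b-[0,0,.03]),'ring',proj(c,(.5168,.2656,.239)), 'tcp',proj(c,(.4737,.1052,.2795)))
cs=cam('side');print([ (z,proj(cs,(.474,.105,z))) for z in(.35,.4,.45,.5)])
E
```

```text
bend [283.43833543 -98.31587481] [283.66318743 -54.08703556] ring [ 282.77166297 -135.8165853 ] tcp [284.6137105  275.16310273]
[(0.35, array([219.7854638 , 120.17284633])), (0.4, array([218.08335721, 103.01888159])), (0.45, array([216.29758469,  85.02172495])), (0.5, array([214.42182198,  66.11764011]))]
```

View pics/w4.png

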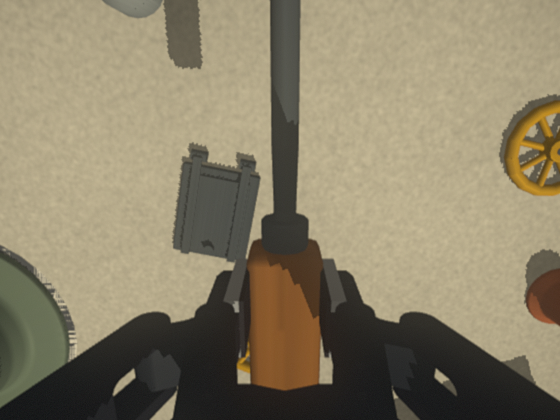

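Request:
play_rows([
  [2,7,0,0,0,0,15],
  [3,12,0,0,0,0,15],
  [3,12,0,0,0,0,15],
  [3,12,0,0,0,0,15],
  [0,0,0,0,0,0,15],
  [0,0,0,0,0,0,15],
])

```text
clock: 12.08
position: [0.4843, 0.1489, 0.2792]
tool_rot: [-0.299, 1.57, -2.135]
force: [0.1, -0.8, -2.1]
grip_width: 0.0271
```

Request:
play_rows([
  [0,0,-8,0,0,0,15],
  [0,0,-8,0,0,0,15],
  [0,0,-8,0,0,0,15],
  [0,0,-8,0,0,0,15],
  [0,0,-6,0,0,0,15],
  [0,0,0,0,0,0,15],
])

```text
clock: 12.82
position: [0.4843, 0.1491, 0.2409]
tool_rot: [-0.678, 1.57, -2.513]
force: [1.1, 0.8, -1.5]
grip_width: 0.0273
```

```bash
python3 - <<'E'
from h import *
s,R=tool(); y=np.degrees(np.arctan2(R[1,1],R[0,1]))+90;print(s['clock'],s['position'],y,s['force'],s['moment'])
d=np.array([np.cos(np.radians(y)),np.sin(np.radians(y)),0]); print('bend',s['position']+.1255*d+[0,0,.0234])
E
```

```text
12.825 [0.48425721 0.14910653 0.24088954] 74.82463314670996 [ 1.06619178  0.82027646 -1.49834496] [-0.02580015  0.01472968 -0.00856216]
bend [0.51710988 0.27023023 0.26428954]
```

Request:
play_rows([
  [0,0,-7,0,0,0,15],
  [0,0,-7,0,0,0,15],
  [0,0,-6,0,0,0,15],
  [0,0,-6,0,0,0,15],
  [0,0,-4,0,0,0,15],
  [0,0,0,0,0,0,15],
])

```text
clock: 13.58
position: [0.4843, 0.1491, 0.211]
tool_rot: [-0.754, 1.57, -2.59]
force: [-0.5, 0.2, -2.0]
grip_width: 0.0273
```

Request:
play_rows([
  [0,0,-3,0,0,0,15],
  [0,0,-3,0,0,0,15],
  [0,0,-3,0,0,0,15],
  [0,0,-3,0,0,0,15],
])

```text
clock: 14.08
position: [0.4845, 0.1493, 0.1992]
tool_rot: [2.423, 1.571, 0.588]
force: [0.5, -0.8, 1.3]
grip_width: 0.0272
```

Request:
play_rows([
  [0,0,-3,0,0,0,15],
  [0,0,-3,0,0,0,15],
  [0,0,-3,0,0,0,15],
  [0,0,-3,0,0,0,15],
])

```text
clock: 14.58
position: [0.4845, 0.1492, 0.1871]
tool_rot: [2.39, 1.571, 0.554]
force: [1.6, 1.3, 1.3]
grip_width: 0.0275
```

```bash
python3 - <<'E'
from h import *
s,R=tool();print(s['clock'],s['position'],s['force'],s['moment'])
save('side','s5')
a=cv2.imread('pics/s5.png')[50:185,165:285];b=cv2.imread('pics/side0.png')[50:185,165:285]
cv2.imwrite('pics/m5.png',np.clip(np.hstack([cv2.resize(x,None,fx=3.3,fy=3.3,interpolation=cv2.INTER_CUBIC) for x in(a,b)])*1.6,0,255).astype(np.uint8))
E
```

```text
14.575 [0.484462   0.14922869 0.18712702] [1.64253946 1.27879757 1.27260763] [ 0.37645601 -0.2948914  -0.03300561]
```

View pics/m5.png

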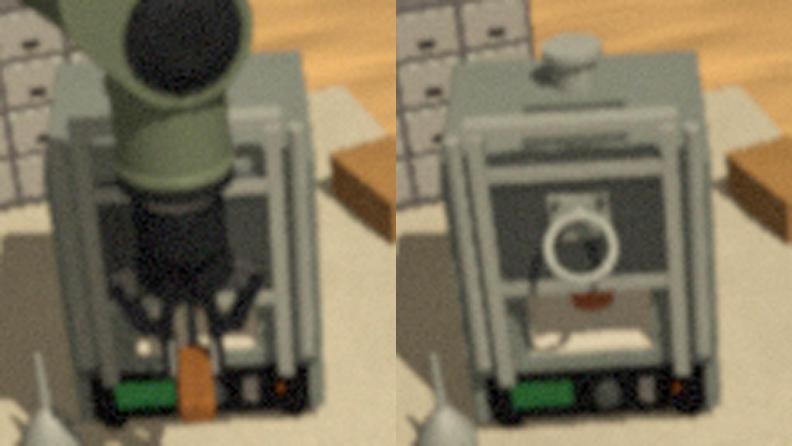

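Request:
play_rows([
  [0,0,-4,0,0,0,15],
  [0,0,-4,0,0,0,15],
  [0,0,-4,0,0,0,15],
  [0,0,-4,0,0,0,15],
  [0,0,-4,0,0,0,15],
  [0,0,-4,0,0,0,15],
  [0,0,-4,0,0,0,15],
  [0,0,-4,0,0,0,15],
])

```text
clock: 15.62
position: [0.4844, 0.1492, 0.155]
tool_rot: [-0.85, 1.571, -2.685]
force: [-0.8, -0.2, 1.2]
grip_width: 0.027
```

Request:
play_rows([
  [0,0,-4,0,0,0,15],
  [0,0,-4,0,0,0,15],
  [0,0,-4,0,0,0,15],
  [0,0,-4,0,0,0,15],
  [0,0,-4,0,0,0,15],
  [0,0,-4,0,0,0,15],
  [0,0,-4,0,0,0,15],
])

```text
clock: 16.5
position: [0.4844, 0.1492, 0.127]
tool_rot: [-3.028, 1.571, 1.42]
force: [-0.9, 0.7, 1.5]
grip_width: 0.0274
```

Request:
play_rows([
  [0,0,-2,0,0,0,15],
  [0,0,-2,0,0,0,15],
  [0,0,-2,0,0,0,15],
  [0,0,-2,0,0,0,15],
])

```text
clock: 17.0
position: [0.4844, 0.1492, 0.1192]
tool_rot: [-2.498, 1.571, 1.949]
force: [-0.2, -0.3, 1.7]
grip_width: 0.0273
```

Steady about 3 N of pull. Now I'll creep to the stop.

Request:
play_rows([
  [0,0,-1.5,0,0,0,15],
  [0,0,-1.5,0,0,0,15],
  [0,0,-1,0,0,0,15],
  [0,0,0,0,0,0,15],
])

```text
clock: 17.5
position: [0.4844, 0.1492, 0.1152]
tool_rot: [-0.888, 1.571, -2.723]
force: [-0.9, 0.3, 0.4]
grip_width: 0.0274
```

Request:
play_rows([
  [0,0,-1,0,0,0,15],
  [0,0,-1,0,0,0,15],
  [0,0,0,0,0,0,15],
])

```text
clock: 17.88
position: [0.4844, 0.1492, 0.1133]
tool_rot: [2.819, 1.571, 0.983]
force: [-1.1, 0.2, 1.1]
grip_width: 0.0272
```

Request:
play_rows([
  [0,0,-1,0,0,0,15],
  [0,0,-1,0,0,0,15],
  [0,0,0,0,0,0,15],
])

```text
clock: 18.25
position: [0.4846, 0.1493, 0.1114]
tool_rot: [2.652, 1.57, 0.817]
force: [-2.5, 0.0, 6.8]
grip_width: 0.0272
```

Request:
play_rows([
  [0,0,-1,0,0,0,15],
  [0,0,0,0,0,0,15],
])

```text
clock: 18.5
position: [0.4847, 0.1494, 0.1106]
tool_rot: [2.639, 1.57, 0.803]
force: [-2.9, -0.5, 9.2]
grip_width: 0.0271
```

```bash
python3 - <<'E'
from h import *
s,R=tool();print(s['clock'],s['position'],s['force'],s['moment'])
E
```

```text
18.5 [0.4846651  0.14941937 0.11056494] [-2.93872804 -0.48995325  9.17382501] [0.9734188  0.21248042 0.21964719]
```

Request:
play_rows([
  [0,0,3,0,0,0,15],
  [0,0,4,0,0,0,15],
  [0,0,6,0,0,0,15],
  [0,0,6,0,0,0,15],
  [0,0,6,0,0,0,15],
])

```text
clock: 19.12
position: [0.4844, 0.1492, 0.1357]
tool_rot: [2.119, 1.571, 0.283]
force: [-0.5, 0.3, -1.2]
grip_width: 0.0273
```

Request:
play_rows([
  [0,0,7,0,0,0,15],
  [0,0,7,0,0,0,15],
  [0,0,7,0,0,0,15],
  [0,0,7,0,0,0,15],
])

```text
clock: 19.62
position: [0.4844, 0.1492, 0.1638]
tool_rot: [2.81, 1.571, 0.974]
force: [-0.2, 0.2, -1.3]
grip_width: 0.0271
```

Request:
play_rows([
  [0,0,8,0,0,0,15],
  [0,0,8,0,0,0,15],
  [0,0,8,0,0,0,15],
  [0,0,6,0,0,0,15],
  [0,0,0,0,0,0,15],
])

```text
clock: 20.25
position: [0.4845, 0.1493, 0.1937]
tool_rot: [2.48, 1.57, 0.645]
force: [-0.3, 0.2, -1.3]
grip_width: 0.0275
```

Request:
play_rows([
  [-3,-10,0,0,0,0,15],
  [-5,-19,0,0,0,0,15],
  [-6,-23,0,0,0,0,15],
  [-6,-23,0,0,0,0,15],
  [-6,-22,0,0,0,0,15],
  [0,0,0,0,0,0,15],
])

```text
clock: 21.0
position: [0.4575, 0.0497, 0.1934]
tool_rot: [-1.095, 1.57, -2.934]
force: [0.1, -0.0, -1.9]
grip_width: 0.027
```

Request:
play_rows([
  [18,-15,0,0,0,0,15],
  [25,-20,0,0,0,0,15],
  [25,-20,0,0,0,0,15],
  [25,-20,0,0,0,0,15],
  [14,-15,0,0,0,0,15],
  [0,0,-30,0,0,0,15],
  [0,0,-35,0,0,0,15],
  [0,0,-35,0,0,0,15],
])

```text
clock: 22.0
position: [0.5651, -0.038, 0.0921]
tool_rot: [-1.171, 1.571, -3.006]
force: [2.3, 0.2, -1.2]
grip_width: 0.0271
```

Request:
play_rows([
  [0,0,-35,0,0,0,15],
  [0,0,-25,0,0,0,15],
  [0,0,-12,0,0,0,15],
  [0,0,-6,0,0,0,15],
  [0,0,-3,0,0,0,15],
  [0,0,0,0,0,0,15],
])

```text
clock: 22.75
position: [0.5657, -0.0378, 0.0127]
tool_rot: [1.931, 1.57, 0.096]
force: [0.4, -0.2, -1.1]
grip_width: 0.0275
```

Request:
play_rows([
  [0,0,-2,0,0,0,15],
  [0,0,-2,0,0,0,15],
  [0,0,-1,0,0,0,15],
  [0,0,0,0,0,0,15],
])

```text
clock: 23.25
position: [0.5654, -0.0378, 0.0073]
tool_rot: [-1.55, 1.571, 2.897]
force: [-0.3, 0.3, -2.3]
grip_width: 0.0273
```

```bash
python3 - <<'E'
from h import *
s,R=tool();print(s['clock'],s['position'],s['force'],s['moment'])
E
```

```text
23.25 [ 0.56538351 -0.03779386  0.00725514] [-0.26472648  0.28717518 -2.25361378] [-0.03043662  0.03003481 -0.00609271]
```

Just above the desk; one more mm, then I release slowly and rise.

Request:
play_rows([
  [0,0,-0.7,0,0,0,15],
  [0,0,0,0,0,0,31],
  [0,0,0,0,0,0,45],
  [0,0,0,0,0,0,60],
  [0,0,10,0,0,0,60],
  [0,0,40,0,0,0,60],
  [0,0,45,0,0,0,60],
  [0,0,50,0,0,0,60],
])

```text
clock: 24.25
position: [0.565, -0.0378, 0.1535]
tool_rot: [-1.235, 1.57, -3.071]
force: [0.3, 0.2, 0.6]
grip_width: 0.06
```

Request:
play_rows([
  [-10,-40,30,0,0,0,60],
  [-10,-50,20,0,0,0,60],
  [-10,-50,0,0,0,0,60],
  [-10,-50,0,0,0,0,60],
  [-10,-50,0,0,0,0,60],
  [0,0,0,0,0,0,60],
])

```text
clock: 25.0
position: [0.5135, -0.282, 0.2025]
tool_rot: [0.395, 1.569, -1.447]
force: [-0.0, 0.8, -0.1]
grip_width: 0.06
```

```bash
python3 - <<'E'
from h import *
s,R=tool();print(s['clock'],s['position'],s['force'])
save('side','s9');save('top','t9')
a=cv2.imread('pics/s9.png')
cv2.imwrite('pics/m9.png',np.clip(np.hstack([cv2.resize(a[50:300,150:400],(400,400)),cv2.resize(cv2.imread('pics/t9.png')[100:320,80:300],(400,400))])*1.5,0,255).astype(np.uint8))
E
```

```text
25.0 [ 0.51349664 -0.28202965  0.20251593] [-0.01949051  0.83885549 -0.13878264]
```

View pics/m9.png

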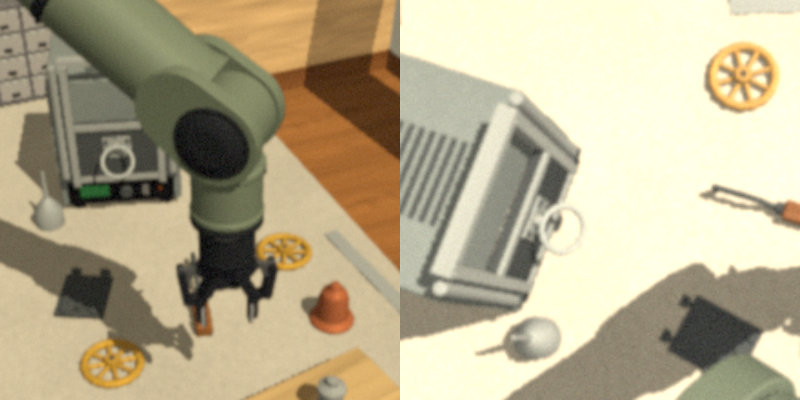

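```bash
python3 - <<'E'
from h import *
ct,cs=cam('top'),cam('side')
print('ring',tri(ct,(169.1,226),cs,(223.1,149.4)), proj(cs,(.5168,.2656,.15)),proj(ct,(.5168,.2656,.15)))
E
```

```text
ring (array([0.51469574, 0.26370416, 0.15445155]), np.float64(0.000799177431672641)) [223.55742116 150.17690194] [168.89506996 225.18967658]
```

```bash
python3 - <<'E'
from h import *
C={n:cam(n) for n in('top','side')}
def fit(f,c,p,r=13):
    g=cv2.cvtColor(cv2.imread(f'pics/{f}.png'),cv2.COLOR_BGR2GRAY)
    x,y=int(p[0])-r,int(p[1])-r; a=cv2.resize(g[y:y+2*r+1,x:x+2*r+1],None,fx=8,fy=8,interpolation=cv2.INTER_CUBIC)
    h=cv2.HoughCircles(cv2.GaussianBlur(a,(0,0),4),cv2.HOUGH_GRADIENT,1,300,param1=60,param2=10,minRadius=56,maxRadius=115)[0][0]
    return ((h[0]+.5)/8-.5+x,(h[1]+.5)/8-.5+y,h[2]/8)
for t,s,pt,ps in(('top0','side0',(158,219),(221,125)),('t9','s9',(169,226),(223,149))):
    a=fit(t,C['top'],pt);b=fit(s,C['side'],ps);print(a,b,tri(C['top'],a[:2],C['side'],b[:2]))
E
```

```text
Traceback (most recent call last):
TypeError: 'NoneType' object is not subscriptable
```

```bash
python3 - <<'E'
from h import *
m=[]
yw=np.radians(75);o=np.array([-np.cos(yw),-np.sin(yw),0]);l=np.array([-o[1],o[0],0]);dn=(o-[0,0,1])/2**.5
for n,f,z in(('top','t9',.15),('side','s9',.15),('side','side0',.2395)):
    c=cam(n);ctr=np.array([.5168,.2656,z]);q=proj(c,ctr);x,y=int(q[0])-16,int(q[1])-20
    a=cv2.resize(cv2.imread(f'pics/{f}.png')[y:y+40,x:x+32],None,fx=8,fy=8,interpolation=cv2.INTER_CUBIC)
    a=np.clip(a*1.5,0,255).astype(np.uint8)
    for t in np.linspace(0,6.283,60):
        u=(proj(c,ctr+.03*(np.cos(t)*l+np.sin(t)*dn))-[x,y]+.5)*8
        cv2.circle(a,tuple(int(k) for k in u),1,(0,0,255),-1)
    m.append(a)
cv2.imwrite('pics/m10.png',np.hstack(m))
E
```

```text
(no output)
```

View pics/m10.png

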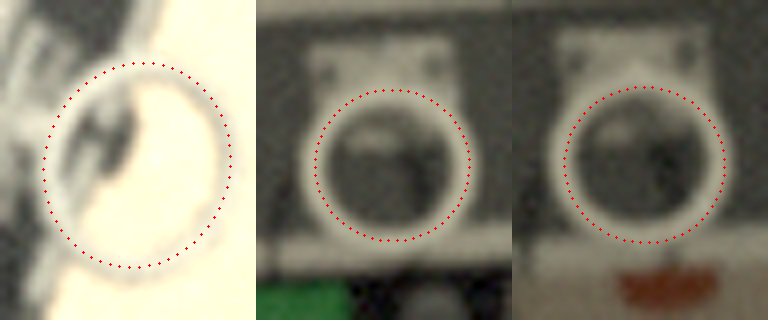

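```bash
python3 -c "
from h import *
print(workorder.job_done())"
```

```text
the job is handed in; nothing more can be done
None
```

The furnace door is shut and the hook rod is lying on the open desk. I handed the job in at about 25 s of the 56 s allowed.

**What I did:**
- I drew the rod out from under the shelf by its shank, laid it down, and took it again by the wooden handle.
- I let the hook down into the ring and pulled the door down about 90 mm, at a steady force of about 3 N, to a firm stop (about 11 N).
- I lifted the hook straight out of the ring, laid the rod down, and moved the gripper clear.

**Last checks:**
- **Door:** A ring outline drawn at the shut height (150 mm) matched both final pictures, in the side view to about 1 mm. A coarser two-view estimate, from pixels read by eye, gave 154 mm. I trust the outline and the firm stop more, but the two differ by about 4 mm.
- **Failed check:** An automatic circle fit of the ring found no circle, so it neither confirms nor contradicts this.
- **Rod and other things:** The last pictures show the rod on the open desk. The wheels, dome, oiler and firebox door look unmoved by eye, but I did not measure them. The things on the shelf are mostly out of the last picture.
- **Furnace contact:** No force reading suggested the arm or gripper touched the furnace. In the pictures the gap between arm and furnace looked wide, but I only estimated it.

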